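Stack the freshly pressed drawer front between two others

ROBOT

A 6-joint arm with a two-finger parallel gripper is mounted at the origin on the work surface. World frame = base frame: x ahead of the robot, y to its left, z up, the work surface at z = 0. Lengths are in m, angles in degrees, forces in N, time in s.
With the tool pointing down it reaches from about 0.3 to 0.85 m from the base axis. Payload 5.4 kg.
Tool frame: the origin (TCP) lies at the very end of the fingers, on their centre line; the grasp point (between the pads) lies 19 mm behind it; z points along the fingers, y is the line along which they close (so a half turn about z gives the same grasp; the last joint's range is limited). The gripper opens to 85 mm and grips with 20 to 120 N. Pads are 22 mm wide; open, the fingers measure 114 mm over their backs; the gripper's body (76 mm by 85 mm) begins 54 mm behind the grasp point. The pads swing forward as they close: fully open they stand 13 mm farther back than shut.
Start: joints at [-83.543, 9.076, 91.501, -0, 79.423, -12.038], TCP at [0.182, -0.545, 0.231] pointing down, gripper open.
Joint ranges: [-166.64, 166.64], [-54.1, 131.32], [10.49, 154.53], [-73.88, 253.88], [9.74, 151.15], [-171.62, 171.62]. Speed limits (degrees/s): [147.25, 147.25, 180, 180, 180, 180].

INTERFACE

Orientations are given as a 3x3 rotation matrix whose columns are the frame's x, y, z axes.
In Python, from station import monitor, vision, order gives the robot as it stands.
- The arm moves only by the tool servo_tool, never from a script. Its arguments are lists of equal length, an entry for each row: "hand": the closure, from 0 (fully open) to 1 (shut); "offset": the shift along the tool's x, y, z in m, a list of three; "rotation": the turn, a rotation vector about the tool's x, y, z in rad, a list of three. In form: {"hand": [hand, ...], "offset": [[x, y, z], ...], "rotation": [[rx, ry, rz], ...]}. A call has 1 to 12 rows; each row shifts and turns the commanded pose from where the row before left it, along the tool's axes as they then stand; what a row does not reach is not made up. A row lasts 1/10 s, in which the tool goes at most 50 mm and 8.59 degrees, less where a joint would pass 70% of its speed; a pose out of reach is approached as far as the arm can. A call is refused whole if a number of a shift passes 0.05 or a number of a turn 0.15, either way. A call with a gripper value outside its range is refused whole. The fingers move at their own pace and stop on an object; "grip_force" is the grip in N (left out, the last holds). Time passes only in rows, so rows that do not move let the fingers close. It gives the time, the measured TCP pose, the force, the opening and the grip force at its end, in the units of the state.
- monitor.sense(): the state, without advancing time (a new reading comes with each control period).
- vision.read_camera(name): name is "scene" or "side" or "wrist"; returns (picture, depth): 400x640x3 uint8, blue, green, red; 400x640 float32, m along the optical axis (not along the pixel's ray), 0 where there is no reading.
- vision.calibration(name): a dict with "fov_y" (degrees; the focal length in pixels is half the picture's height over the tangent of half this angle, whatever the lens; pixels are square), "cx", "cy" (the principal point, pixels), "R" (3x3) and "t" (3): a world point X has camera coordinates R X + t; the wrist camera has in their place "mount" (4x4, takes a point from camera to tool coordinates, whose origin is the TCP and whose axes are the flange's). Camera axes: x right, y down, z forward; pixel columns grow to the right and rows downward; lengths in m; the calibration is good to about 2 mm. A picture is of the moment at which its call begins: read the wrist's pose just before it. calibration takes no time and is no camera call.
- order.finish_job(): hands the job in; it is judged then, once.
The state is a dict: "time": time; "joint_positions": joint angles; "qvel": joint speeds; "joint_efforts": joint torques, N m; "position": TCP position; "tcp_rot": TCP orientation; "contact_force": force on the tool from outside, world axes, zero at the start; "ft_torque": the same for the moment, N m; "grip_width": finger opening in m; "grip_force": force on a finger pad.
Only numpy, scipy, OpenCV 4.12 (cv2) and the standard library are available. Lean on these libraries where they do the work, as an engineer would, in place of code of your own. Each camera call takes 0.05 s, during which the arm holds its last target. There are 200 camera calls.

TASK

Lift the freshly pressed drawer front out of the open aluminium mould and stack it squarely on the drawer front that lies on the plywood board, then stack the loose drawer front from the bench on top, so that the fresh one stays flat while it sets. All three must end face up with their edges lined up, set down gently rather than dropped, with the bottom one left where it lies; leave the other things on the bench alone.

Things in the scene. Friction and masses are not known exactly. Their poses are not given: they have to be found in the camera images.
- pressed_panel: brown wood-fibre drawer front 150 x 60 mm (x, y), 24 mm thick in all: an 18 mm slab with a raised field 120 x 36 mm, 6 mm high, on its face (+z, up). Same end for end. Origin: centre of flat underside. 0.15 kg, loose. It starts lying in the mould's cavity, its underside 10 mm above the bench, and stands 14 mm out of the cavity.
- bottom_panel: brown wood-fibre drawer front 150 x 60 mm (x, y), 24 mm thick in all: an 18 mm slab with a raised field 120 x 36 mm, 6 mm high, on its face (+z, up). Same end for end. Origin: centre of flat underside. 0.15 kg, loose. It starts on the plywood board, its underside 12 mm above the bench, and is the bottom of the pile.
- cover_panel: brown wood-fibre drawer front 150 x 60 mm (x, y), 24 mm thick in all: an 18 mm slab with a raised field 120 x 36 mm, 6 mm high, on its face (+z, up). Same end for end. Origin: centre of flat underside. 0.15 kg, loose. It starts lying by itself directly on the bench, and goes on top of the pile.
- mould: open aluminium press mould, fixed: 200 x 116 mm (x, y), 20 mm high; cavity in the middle 154 x 64 mm, floor 10 mm above the bench. Mid-way in each long wall (+y and -y) a 60 mm wide gap, open outwards, lets a finger reach the panel's side down to the cavity floor's level. Four 12 mm guide pins at the corners reach 38 mm above the bench. Origin: centre of underside.
- board: flat plywood board fixed to the bench under the bottom panel, 200 mm (x) by 110 mm (y), 12 mm thick. Origin at the centre of its underside.
- flask: blue drinking bottle with black cap, 72 mm diameter, 220 mm tall, standing; bystander. Origin at the centre of its foot.
- glue: white glue bottle, 56 mm diameter, 150 mm tall, standing; bystander. Origin at the centre of its foot.
- offcut: dark block of wood 50 x 110 x 45 mm (x, y, z), lying beyond the work; bystander. Origin at the centre of its underside.
- screwdriver: screwdriver lying beyond the work, about 200 mm long along its x; bystander.
Not all that is in view belongs to the job. Leave any green or turquoise look-alike of the cover_panel alone.

How it is judged (in metres and radians):
At the end, for the whole second after the job is handed in: Fresh panel on the bottom panel and cover panel on the fresh one, both face up, level (0.06 rad) and at rest, each within 7 mm of the bottom panel's centre along its length and width and within 0.1 rad of its direction (end for end is the same); bottom panel moved less than 15 mm (x of pressed_panel in the frame of bottom_panel between -0.007 and 0.007 m and y of pressed_panel in the frame of bottom_panel between -0.007 and 0.007 m and z of pressed_panel in the frame of bottom_panel between 0.02 and 0.028 m and angle between the x axis of each of pressed_panel, cover_panel and the x axis of bottom_panel, either way round below 0.1 rad and angle between each of pressed_panel, cover_panel, bottom_panel's own z axis and vertical below 0.06 rad and linear speed of each of pressed_panel, cover_panel, bottom_panel below 0.02 m/s and angular speed of each of pressed_panel, cover_panel below 0.1 rad/s and x of cover_panel in the frame of bottom_panel between -0.007 and 0.007 m and y of cover_panel in the frame of bottom_panel between -0.007 and 0.007 m and z of cover_panel in the frame of bottom_panel between 0.043 and 0.053 m and distance of bottom_panel from where it was at the start of the episode below 0.015 m); the robot touches nothing.
It fails at once if the fresh panel is dropped (falling freely faster than 0.5 m/s, a drop of about 13 mm) (contact force between pressed_panel and anything else below 0.01 N and linear speed of pressed_panel above 0.5 m/s).
It fails at once if the cover panel is dropped (falling freely faster than 0.5 m/s, a drop of about 13 mm) (contact force between cover_panel and anything else below 0.01 N and linear speed of cover_panel above 0.5 m/s).
It fails at once if a bystander (flask, glue bottle, offcut or screwdriver) is moved more than 30 mm (distance of any of flask, glue, offcut, screwdriver from where it was at the start of the episode above 0.03 m).
It also fails if it takes over 64 s, if anything falls off the work surface, if the arm or the gripper's body presses on something with over 40 N, if the wrist force passes 120 N, or if a joint passes its speed limit or range.

## Working session

There is one attempt and no reset: what is moved stays moved. The work goes in short steps, Python scripts to look and compute and a tool call to move; the robot and the scene stay as the last step left them, time stands still between calls to the robot, and variables do not carry over. Pictures are saved under pics/ and viewed, at most 10 in all, crops included, and the job is handed in when it is done.

Besides the shell and the picture viewer there is one more tool, called after ">>>" as name(argument=value, ...) on one line, values as JSON. servo_tool: Moves the arm, as the interface text tells. Its arguments: {"type":"object","properties":{"hand":{"type":"array","items":{"type":"number"}},"offset":{"type":"array","items":{"type":"array","items":{"type":"number"}}},"rotation":{"type":"array","items":{"type":"array","items":{"type":"number"}}},"grip_force":{"type":"number"}},"required":["hand","offset","rotation"]}

```bash
mkdir -p pics
cat > h.py <<'E'
import numpy as np, cv2
from station import monitor, vision, order
def cloud(name):
    s=monitor.sense(); p,d=vision.read_camera(name); c=vision.calibration(name)
    f=200/np.tan(np.radians(c["fov_y"])/2)
    v,u=np.mgrid[:400,:640]; P=np.stack([(u-c["cx"])/f*d,(v-c["cy"])/f*d,d],-1)
    if "mount" in c:
        M=np.array(c["mount"]); P=P@M[:3,:3].T+M[:3,3]
        W=P@np.array(s["tcp_rot"]).T+np.array(s["position"])
    else: W=(P-np.array(c["t"]))@np.array(c["R"])
    W[d==0]=np.nan
    return p,W
E
python3 - <<'E'
from h import *
s=monitor.sense(); print(s["time"],s["position"],s["tcp_rot"],s["grip_width"])
for n in ("scene","side","wrist"):
    c=vision.calibration(n); print(n,c)
p,W=cloud("scene"); q,V=cloud("side")
np.savez("a.npz",p=p,W=W,q=q,V=V)
cv2.imwrite("pics/scene.png",p); cv2.imwrite("pics/side.png",q)
E
```

```text
0.0 [ 0.18231246 -0.54470656  0.23029994] [[ 9.48346835e-01  3.17235310e-01 -1.97320852e-04]
 [ 3.17235107e-01 -9.48345058e-01  1.88073563e-03]
 [ 4.09507496e-04 -1.84618678e-03 -9.99998212e-01]] 0.08543675112766608
scene {'fov_y': 48.78283389940724, 'cx': 320.4738442648405, 'cy': 205.72338347423315, 'R': array([[ 0.7021388 ,  0.71189273,  0.01448602],
       [ 0.50764342, -0.48621481, -0.71126178],
       [-0.49929878,  0.50675822, -0.70277794]]), 't': array([-0.40279603, -0.25531263,  1.568597  ])}
side {'fov_y': 53.345562418286356, 'cx': 323.8259384311849, 'cy': 197.28593663737882, 'R': array([[-0.98077745, -0.19390951,  0.02178747],
       [-0.14504383,  0.649782  , -0.7461539 ],
       [ 0.13052923, -0.73497106, -0.66541691]]), 't': array([0.53435305, 0.12436429, 1.16470581])}
wrist {'fov_y': 70.54095649655203, 'cx': 316.6660001554833, 'cy': 195.6570164897971, 'mount': array([[-9.85644240e-04, -9.58854473e-01, -2.83896334e-01,
         7.23132891e-02],
       [ 9.99999194e-01, -1.17243172e-03,  4.88023050e-04,
         4.24281184e-04],
       [-8.00792152e-04, -2.83895624e-01,  9.58854855e-01,
        -1.43251518e-01],
       [ 0.00000000e+00,  0.00000000e+00,  0.00000000e+00,
         1.00000000e+00]])}
```

View pics/scene.png

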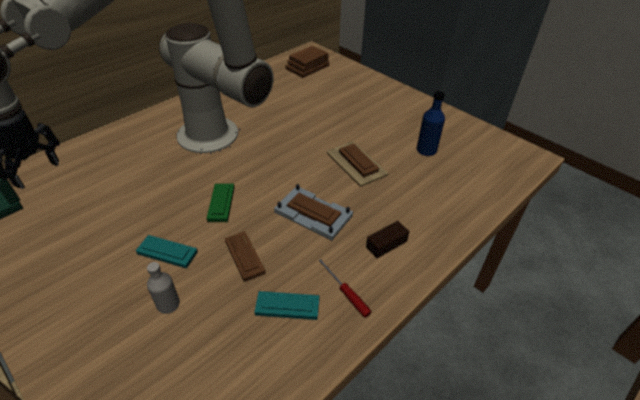

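View pics/side.png

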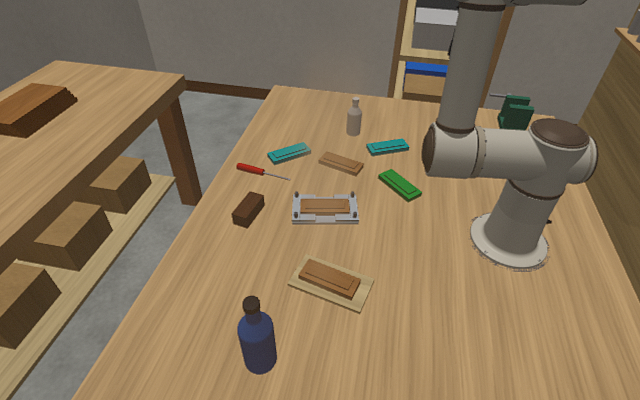

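Scene view: the brown things are the cover candidate at (245,255), the panel in the mould at (314,210), the panel on the board at (358,158) and a stack behind the robot at (307,60). The look-alikes are green at (221,202) and turquoise at (167,250) and (288,305). The cover is the brown one lying alone at (245,255), seen at (341,162) in the side view.

Run:
```python
from h import *
a=np.load("a.npz"); 
seeds={"scene":dict(cover=(245,255),mould=(314,210),board=(358,158)),"side":dict(cover=(341,162),mould=(325,206),board=(330,278))}
zr=dict(cover=(.019,.03),mould=(.0295,.036),board=(.031,.042))
for cam,P,W in (("scene",a["p"],a["W"]),("side",a["q"],a["V"])):
  for n,(u,v) in seeds[cam].items():
    c=W[v,u]; m=(np.linalg.norm(W[...,:2]-c[:2],axis=-1)<.1)
    for lo,hi in ((zr[n][0]-.008 if n!="mould" else .023,zr[n][1]+.006),zr[n]):
      k=m&(W[...,2]>lo)&(W[...,2]<hi)
      r=cv2.minAreaRect(W[k][:,:2].astype(np.float32)*1000)
      print(cam,n,np.round(c,3),k.sum(),"med",np.round(np.median(W[k],0),4),"box",np.round(cv2.boxPoints(r)).tolist(),np.round(r[0],1),np.round(r[1],1),round(r[2],1))
  for n,(u,v) in dict(flask=(430,140),glue=(163,290),offcut=(387,235)).items() if cam=="scene" else []:
    print(n,np.round(W[v,u],3))
cv2.imwrite("pics/crop.png",cv2.resize(a["p"][140:300,200:400],None,fx=4,fy=3.7,interpolation=2)[:592])
```

```text
scene cover [ 0.549 -0.252  0.024] 1066 med [ 0.5458 -0.252   0.021 ] box [[453.0, -253.0], [601.0, -300.0], [619.0, -242.0], [471.0, -196.0]] [ 536.2 -247.8] [ 60.5 155.6] 72.6
scene cover [ 0.549 -0.252  0.024] 723 med [ 0.5425 -0.2511  0.0235] box [[458.0, -253.0], [599.0, -300.0], [617.0, -244.0], [476.0, -198.0]] [ 537.4 -248.7] [ 58.7 148. ] 71.8
scene mould [ 0.562 -0.015  0.036] 920 med [ 0.5599 -0.0087  0.0309] box [[452.0, 30.0], [475.0, -78.0], [657.0, -39.0], [634.0, 69.0]] [554.7  -4.6] [186.  110.9] 12.0
scene mould [ 0.562 -0.015  0.036] 438 med [ 0.5541 -0.0067  0.0335] box [[467.0, 23.0], [488.0, -72.0], [649.0, -37.0], [628.0, 59.0]] [558.   -6.7] [164.8  97.8] 12.5
scene board [0.492 0.25  0.038] 588 med [0.4923 0.253  0.0329] box [[402.0, 250.0], [552.0, 209.0], [568.0, 270.0], [418.0, 311.0]] [485.  259.8] [ 63.2 155.3] 74.7
scene board [0.492 0.25  0.038] 374 med [0.49   0.2565 0.0353] box [[407.0, 247.0], [552.0, 210.0], [567.0, 267.0], [422.0, 305.0]] [486.7 257.3] [ 59.5 149.7] 75.6
flask [0.617 0.46  0.069]
glue [ 0.55  -0.474  0.093]
offcut [0.772 0.053 0.0
[... 315 characters left out ...]
2.0]] [ 534.7 -242.9] [ 59.3 148.5] 72.3
side mould [0.541 0.007 0.032] 728 med [0.5433 0.0059 0.0303] box [[441.0, 34.0], [461.0, -69.0], [642.0, -34.0], [622.0, 70.0]] [5.416e+02 4.000e-01] [184.1 105.2] 11.0
side mould [0.541 0.007 0.032] 359 med [0.5443 0.0009 0.033 ] box [[443.0, 25.0], [460.0, -47.0], [636.0, -7.0], [619.0, 66.0]] [539.5   9.3] [181.   74.8] 12.9
side board [0.477 0.268 0.033] 1198 med [0.4782 0.2678 0.0316] box [[400.0, 250.0], [547.0, 213.0], [563.0, 274.0], [416.0, 311.0]] [481.5 261.8] [ 63.3 151.5] 75.8
side board [0.477 0.268 0.033] 643 med [0.478  0.2636 0.0351] box [[402.0, 251.0], [546.0, 217.0], [559.0, 275.0], [415.0, 308.0]] [480.5 262.6] [ 58.6 147.6] 77.0
```

View pics/crop.png

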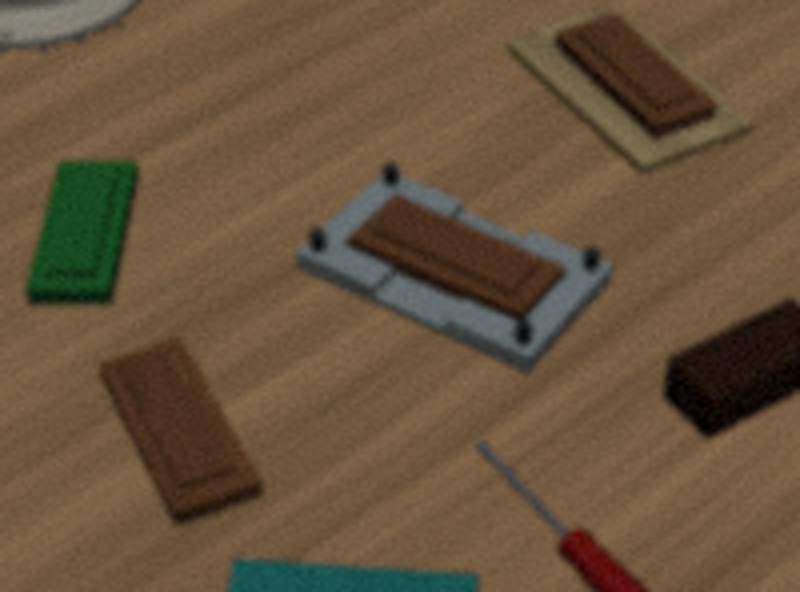

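The crop agrees: the cover is the brown panel at lower left, face up. I'll go over it on the way to the mould for a near look.

>>> servo_tool(hand=[0, 0, 0, 0, 0, 0, 0, 0, 0, 0, 0, 0], offset=[[0.02, -0.008, 0], [0.04, -0.016, 0], [0.043, -0.017, 0], [0.043, -0.017, 0], [0.043, -0.017, 0], [0.043, -0.017, 0], [0.043, -0.017, 0], [0.043, -0.017, 0], [0.043, -0.017, 0], [0.04, -0.016, 0], [0.02, -0.01, 0], [0, 0, 0]], rotation=[[0, 0, 0], [0, 0, 0], [0, 0, 0], [0, 0, 0], [0, 0, 0], [0, 0, 0], [0, 0, 0], [0, 0, 0], [0, 0, 0], [0, 0, 0], [0, 0, 0], [0, 0, 0]])

```text
time: 1.3
position: [0.5294, -0.2489, 0.2306]
tcp_rot: [[0.947, 0.321, -0.0], [0.321, -0.947, 0.001], [-0.0, -0.001, -1.0]]
contact_force: [-0.1, -0.4, -1.1]
grip_width: 0.0857
grip_force: 0.0
```

```bash
cat >> h.py <<'E'
def find(p,W,c,z,rad=.11,sat=90,lo=-.012,hi=.014):
    """brown panel near world xy c, slab top height z: colour mask + height -> rect in world on plane"""
    hsv=cv2.cvtColor(cv2.GaussianBlur(p,(3,3),0),cv2.COLOR_BGR2HSV)
    near=(np.linalg.norm(W[...,:2]-np.array(c),axis=-1)<rad)&(W[...,2]>z+lo)&(W[...,2]<z+hi)
    return hsv,near
E
python3 - <<'E'
from h import *
p,W=cloud("wrist"); s=monitor.sense(); print(s["time"],s["position"],s["tcp_rot"])
np.savez("w1.npz",p=p,W=W); cv2.imwrite("pics/w1.png",p)
for u,v in ((320,200),(100,200),(500,200),(320,50),(320,350)): print(u,v,np.round(W[v,u],3),p[v,u])
E
```

```text
1.35 [ 0.52833292 -0.25036529  0.2306476 ] [[ 9.47535570e-01  3.19648301e-01 -1.14303825e-03]
 [ 3.19649028e-01 -9.47535873e-01  5.17862232e-04]
 [-9.17535963e-04 -8.56063950e-04 -9.99999213e-01]]
320 200 [ 0.489 -0.268  0.001] [ 62  89 118]
100 200 [0.391 0.021 0.   ] [ 99 132 157]
500 200 [ 0.569 -0.503  0.001] [ 96 128 154]
320 50 [ 0.667 -0.207 -0.   ] [ 85 114 137]
320 350 [ 0.539 -0.247  0.312] [15 15 13]
```

View pics/w1.png

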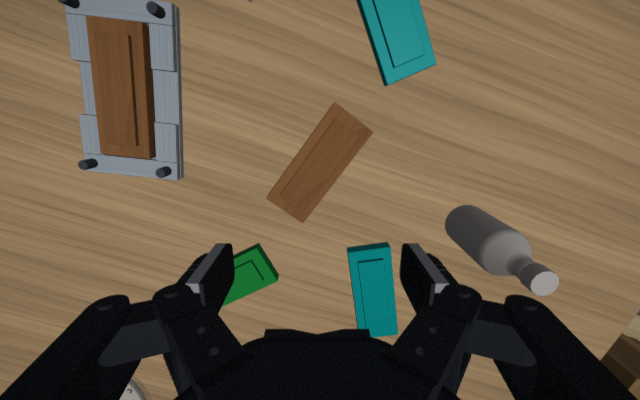

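The wrist view is clear: the cover is at about (320,163), the mould with the fresh panel at about (122,88). Fit both rectangles.

```bash
cat >> h.py <<'E'
def fit(W,c,z0,z1,rad=.1,inner=None):
    """rectangle of the points with z0<z<z1 near c; prints centre, sizes, long axis angle"""
    k=(np.linalg.norm(W[...,:2]-np.array(c),axis=-1)<rad)&(W[...,2]>z0)&(W[...,2]<z1)
    k=cv2.morphologyEx(k.astype(np.uint8),cv2.MORPH_OPEN,np.ones((3,3)))
    n,l,st,_=cv2.connectedComponentsWithStats(k); k=l==1+st[1:,4].argmax()
    r=cv2.minAreaRect((W[k][:,:2]*1000).astype(np.float32)); b=cv2.boxPoints(r)
    e=max((b[1]-b[0],b[2]-b[1]),key=np.linalg.norm); a=(np.degrees(np.arctan2(e[1],e[0]))+90)%180-90
    print(np.round(r[0],1),"size",np.round(sorted(r[1]),1),"ang",round(a,2),"n",k.sum(),"zmed",np.round(np.median(W[k][:,2]),4))
E
python3 - <<'E'
from h import *
W=np.load("w1.npz")["W"]
fit(W,(.535,-.247),.013,.03); fit(W,(.535,-.247),.0215,.03)
fit(W,(.548,-.002),.0245,.036); fit(W,(.548,-.002),.031,.037)
E
```

```text
[ 536.4 -247.5] size [ 60.1 149.8] ang -17.63 n 5471 zmed 0.0208
[ 536.2 -247.5] size [ 36.1 119.9] ang -17.7 n 2717 zmed 0.0246
[547.   -3.4] size [ 61.4 150.3] ang 12.63 n 7328 zmed 0.0312
[547.   -3.6] size [ 38.1 120.2] ang 12.33 n 3726 zmed 0.0344
```

>>> servo_tool(hand=[0, 0, 0, 0, 0, 0, 0, 0, 0, 0, 0], offset=[[0.008, -0.019, 0], [0.0161, -0.038, 0], [0.0161, -0.038, 0], [0.0161, -0.038, 0], [0.0161, -0.038, 0], [0.0161, -0.038, 0], [0.0081, -0.019, 0.015], [0, 0, 0.025], [0, 0, 0.025], [0, 0, 0.015], [0, 0, 0]], rotation=[[0, 0, 0], [0, 0, 0], [0, 0, 0], [0, 0, 0], [0, 0, 0], [0, 0, 0], [0, 0, 0.05], [0, 0, 0.057], [0, 0, 0], [0, 0, 0], [0, 0, 0]])

```text
time: 2.45
position: [0.5452, -0.0052, 0.1487]
tcp_rot: [[0.977, 0.213, -0.005], [0.213, -0.977, 0.001], [-0.005, -0.002, -1.0]]
contact_force: [0.4, -0.0, 0.3]
grip_width: 0.0854
grip_force: 0.0
```

```bash
cat > look.py <<'E'
from h import *
def err(c,ang):
    s=monitor.sense(); R=np.array(s["tcp_rot"]); d=R.T@(np.array([*c,s["position"][2]])-s["position"])
    t=np.degrees(np.arctan2(R[1,0],R[0,0])); print("t",s["time"],"pos",np.round(s["position"],4),"ang",round(t,2),"tool shift",np.round(d,4),"turn rad",round(-np.radians(ang-t),4),"R2",np.round(R[:,2],4))
E
python3 - <<'E'
from look import *
p,W=cloud("wrist")
fit(W,(.548,-.002),.0235,.037); fit(W,(.548,-.002),.031,.037)
err((.547,-.0035),12.5)
E
```

```text
[547.  -3.] size [ 60.2 149.3] ang 12.55 n 9365 zmed 0.0319
[546.8  -3.1] size [ 36.1 119.5] ang 12.53 n 4682 zmed 0.0345
t 2.5 pos [ 0.5465 -0.0054  0.1506] ang 12.3 tool shift [ 0.0009 -0.0017 -0.    ] turn rad -0.0035 R2 [-2.2e-03  3.0e-04 -1.0e+00]
```

>>> servo_tool(hand=[0, 0, 0, 0, 0, 0, 0, 0, 0, 0], offset=[[0.001, -0.0022, 0.01], [0, 0, 0.025], [0, 0, 0.03], [0, 0, 0.025], [0, 0, 0.02], [0, 0, 0.014], [0, 0, 0.01], [0, 0, 0.006], [0, 0, 0.004], [0, 0, 0]], rotation=[[0, 0, -0.004], [0, 0, 0], [0, 0, 0], [0, 0, 0], [0, 0, 0], [0, 0, 0], [0, 0, 0], [0, 0, 0], [0, 0, 0], [0, 0, 0]])

```text
time: 3.5
position: [0.5481, -0.0023, 0.0075]
tcp_rot: [[0.976, 0.218, 0.0], [0.218, -0.976, -0.0], [0.0, 0.0, -1.0]]
contact_force: [0.3, -0.6, 0.7]
grip_width: 0.0855
grip_force: 0.0
```

Run:
```python
from look import *
err((.547,-.003),12.53); print(monitor.sense()["contact_force"])
```

```text
t 3.5 pos [ 0.5481 -0.0023  0.0075] ang 12.59 tool shift [-0.0012  0.0005 -0.    ] turn rad 0.0011 R2 [ 4.e-04 -1.e-04 -1.e+00]
[ 0.34069718 -0.56436687  0.69035691]
```

>>> servo_tool(hand=[0.15, 0.2, 0.25, 0.3, 0.35, 0.4, 0.5, 0.6], offset=[[0, 0, 0], [0, 0, 0], [0, 0, 0], [0, 0, 0], [0, 0, 0], [0, 0, 0], [0, 0, 0], [0, 0, 0]], rotation=[[0, 0, 0], [0, 0, 0], [0, 0, 0], [0, 0, 0], [0, 0, 0], [0, 0, 0], [0, 0, 0], [0, 0, 0]], grip_force=50)

```text
time: 4.3
position: [0.5484, -0.0024, 0.0081]
tcp_rot: [[0.976, 0.218, 0.001], [0.218, -0.976, -0.0], [0.001, 0.001, -1.0]]
contact_force: [-1.3, -0.0, 5.6]
grip_width: 0.0588
grip_force: 54.9
```

>>> servo_tool(hand=[0.6, 0.6, 0.6, 0.6, 0.6, 0.6, 0.6, 0.6], offset=[[0, 0, -0.003], [0, 0, -0.006], [0, 0, -0.01], [0, 0, -0.015], [0, 0, -0.02], [0, 0, -0.02], [0, 0, -0.02], [0, 0, -0.01]], rotation=[[0, 0, 0], [0, 0, 0], [0, 0, 0], [0, 0, 0], [0, 0, 0], [0, 0, 0], [0, 0, 0], [0, 0, 0]])

```text
time: 5.1
position: [0.5493, -0.0025, 0.1145]
tcp_rot: [[0.976, 0.218, 0.004], [0.218, -0.976, -0.001], [0.004, 0.002, -1.0]]
contact_force: [0.3, -0.2, -1.7]
grip_width: 0.0594
grip_force: 54.1
```

Run:
```python
from look import *
p,W=cloud("wrist"); q,V=cloud("side"); np.savez("w2.npz",p=p,W=W)
fit(W,(.48,.26),.024,.045,.11); fit(W,(.48,.26),.033,.042,.11)
err((.482,.26),-15)
cv2.imwrite("pics/w2.png",np.vstack([p,q])[:, :].repeat(1,0)[:800][::1] if 0 else cv2.resize(np.vstack([p,q]),(480,600)))
```

```text
[480.8 238.5] size [ 44.2 154.6] ang -3.42 n 6466 zmed 0.0307
[481.1 246.7] size [ 20.6 119.4] ang -8.51 n 1991 zmed 0.0362
t 5.2 pos [ 0.5493 -0.0025  0.1137] ang 12.6 tool shift [-0.0085 -0.2709 -0.0005] turn rad 0.4816 R2 [ 0.0044 -0.001  -1.    ]
```

View pics/w2.png

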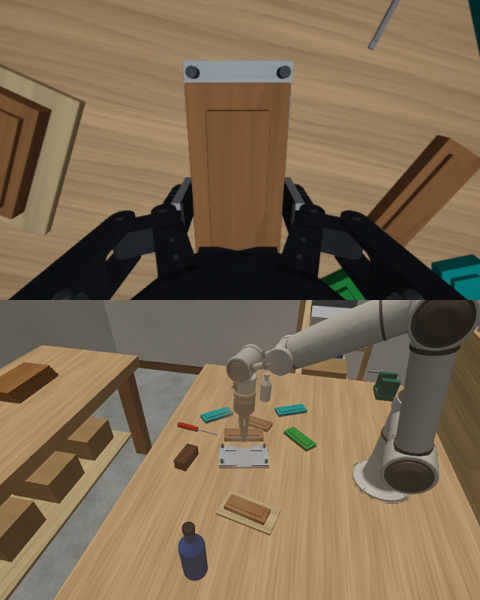

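>>> servo_tool(hand=[0.6, 0.6, 0.6, 0.6, 0.6, 0.6, 0.6, 0.6, 0.6, 0.6], offset=[[-0.005, -0.015, 0], [-0.01, -0.035, 0], [-0.01, -0.04, 0], [-0.01, -0.035, 0], [-0.0035, -0.019, 0], [0, 0, 0], [0, 0, 0], [0, 0, 0], [0, 0, 0], [0, 0, 0]], rotation=[[0, 0, 0], [0, 0, 0], [0, 0, 0], [0, 0, 0], [0, 0, 0.05], [0, 0, 0.12], [0, 0, 0.13], [0, 0, 0.12], [0, 0, 0.06], [0, 0, 0]])

```text
time: 6.2
position: [0.4771, 0.1305, 0.1099]
tcp_rot: [[0.966, -0.257, -0.003], [-0.257, -0.966, 0.0], [-0.003, 0.001, -1.0]]
contact_force: [-0.3, 0.4, -0.9]
grip_width: 0.0589
grip_force: 54.2
```

Run:
```python
from look import *
p,W=cloud("wrist"); np.savez("w3.npz",p=p,W=W)
fit(W,(.482,.26),.024,.045,.11); fit(W,(.482,.26),.033,.042,.11)
err((.482,.26),-15)
s=monitor.sense(); R=np.array(s["tcp_rot"]); T=(W-s["position"])@R
k=(abs(T[...,1])<.035)&(T[...,0]>.03)&(T[...,0]<.11)&(abs(T[...,2])<.06)
print("held x max",np.percentile(T[k][:,0],[95,99,99.8]),"y range",T[k][:,1].min(),T[k][:,1].max(),"z hist",np.histogram(T[k][:,2],12))
k2=k&(T[...,0]>.045)&(T[...,0]<.058)
for x0 in (.035,.05,.065):
  j=k&(abs(T[...,0]-x0)<.004); y=T[j][:,1]; print(x0,y.min(),y.max(),np.median(T[j][:,2]))
cv2.imwrite("pics/w3.png",p)
```

```text
[493.7 258.1] size [ 61.1 127.8] ang -14.72 n 10123 zmed 0.0351
[488.1 259.5] size [ 37.2 109.7] ang -15.18 n 5262 zmed 0.0364
t 6.25 pos [0.4774 0.1304 0.1101] ang -14.8 tool shift [-0.0286 -0.1265  0.    ] turn rad 0.0034 R2 [-2.6e-03  1.0e-04 -1.0e+00]
held x max [0.07142256 0.07298253 0.07312129] y range -0.029668716013905437 0.030473701526390885 z hist (array([  64, 1253, 2970, 1142,  101,    9,   19,  570, 3380, 3474,  699,
         29]), array([-0.02850283, -0.0275864 , -0.02666996, -0.02575352, -0.02483709,
       -0.02392065, -0.02300421, -0.02208778, -0.02117134, -0.0202549 ,
       -0.01933847, -0.01842203, -0.01750559]))
0.035 -0.02955425833587716 0.030448975920105766 -0.025798725633960486
0.05 -0.029490895410184553 0.030473701526390885 -0.02575368367009576
0.065 -0.029560137405576867 0.03043858244205237 -0.02023500649604057
```

View pics/w3.png

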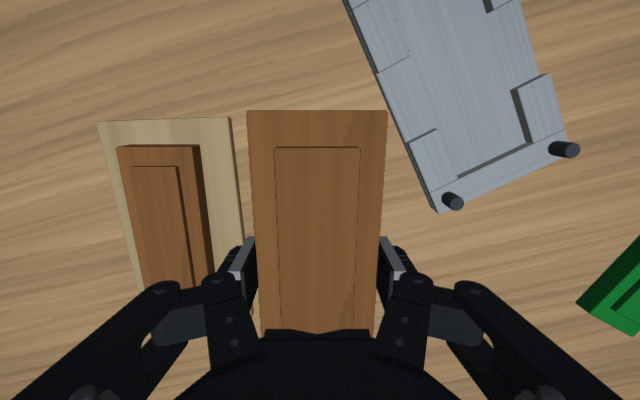

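>>> servo_tool(hand=[0.6, 0.6, 0.6, 0.6, 0.6, 0.6, 0.6, 0.6, 0.6, 0.6, 0.6], offset=[[-0.003, -0.015, 0], [-0.006, -0.028, 0], [-0.0085, -0.04, 0], [-0.006, -0.03, 0], [-0.003, -0.0147, 0.01], [0, 0, 0.015], [0, 0, 0.015], [0, 0, 0.01], [0, 0, 0.007], [0, 0, 0.004], [0, 0, 0]], rotation=[[0, 0, 0], [0, 0, 0], [0, 0, 0], [0, 0, 0.002], [0, 0, 0], [0, 0, 0], [0, 0, 0], [0, 0, 0], [0, 0, 0], [0, 0, 0], [0, 0, 0]])

```text
time: 7.35
position: [0.4859, 0.2596, 0.0498]
tcp_rot: [[0.966, -0.26, -0.001], [-0.26, -0.966, -0.0], [-0.001, 0.0, -1.0]]
contact_force: [0.2, 0.5, -0.9]
grip_width: 0.0587
grip_force: 54.2
```

Run:
```python
from look import *
s0=monitor.sense()
p,W=cloud("wrist"); np.savez("w4.npz",p=p,W=W)
err((.4846,.2607),-14.9); s=monitor.sense(); print(s["contact_force"],s["position"])
R=np.array(s["tcp_rot"]); T=(W-s["position"])@R
# front end: rows in x of bottom panel beyond held, at height .03
for lo,hi in((.045,.09),(.024,.040),(.005,.02)):
  k=(abs(T[...,1])<.02)&(T[...,0]>.03)&(T[...,0]<.14)&(W[...,2]>lo)&(W[...,2]<hi)
  if k.sum(): print(lo,k.sum(),"x range",T[k][:,0].min(),np.percentile(T[k][:,0],99.5))
```

```text
t 7.4 pos [0.4864 0.2598 0.0504] ang -15.05 tool shift [-0.0019 -0.0004 -0.    ] turn rad -0.0027 R2 [ 2.e-04  0.e+00 -1.e+00]
[ 0.51552569  0.12435153 -0.22712269] [0.48635246 0.25981758 0.05042151]
0.045 9376 x range 0.030011950929762637 0.07305416933480491
0.005 2048 x range 0.07393624858807164 0.09165238666273101
```

>>> servo_tool(hand=[0.6, 0.6, 0.6, 0.6, 0.6, 0.6, 0.6], offset=[[-0.0015, 0, 0.004], [0, 0, 0.004], [0, 0, 0.003], [0, 0, 0.002], [0, 0, 0.001], [0, 0, 0.001], [0, 0, 0]], rotation=[[0, 0, 0], [0, 0, 0], [0, 0, 0], [0, 0, 0], [0, 0, 0], [0, 0, 0], [0, 0, 0]])

```text
time: 8.1
position: [0.4846, 0.2605, 0.0352]
tcp_rot: [[0.966, -0.259, -0.0], [-0.259, -0.966, -0.0], [-0.0, 0.0, -1.0]]
contact_force: [-0.9, -0.2, -0.7]
grip_width: 0.0584
grip_force: 54.2
```

Run:
```python
from look import *
for i in range(3): vision.read_camera("side"); err((.4846,.2607),-14.9); s=monitor.sense(); print(s["contact_force"])
```

```text
t 8.15 pos [0.4847 0.2605 0.0353] ang -15.02 tool shift [-0.0002 -0.0001 -0.    ] turn rad -0.0022 R2 [ 0.  0. -1.]
[-0.65084548 -0.0194177  -0.1059083 ]
t 8.2 pos [0.4848 0.2605 0.0354] ang -15.02 tool shift [-0.0002 -0.0001 -0.    ] turn rad -0.0022 R2 [ 2.e-04  0.e+00 -1.e+00]
[-0.48276769  0.24454232 -0.79072127]
t 8.25 pos [0.4848 0.2605 0.0354] ang -15.03 tool shift [-0.0002 -0.0001 -0.    ] turn rad -0.0022 R2 [ 2.e-04  0.e+00 -1.e+00]
[ 0.34706445 -0.1775485  -0.83047109]
```

Lower in 0.5 mm steps to contact.

>>> servo_tool(hand=[0.6, 0.6, 0.6, 0.6, 0.6], offset=[[0, 0, 0.0005], [0, 0, 0.0005], [0, 0, 0.0005], [0, 0, 0.0002], [0, 0, 0]], rotation=[[0, 0, 0], [0, 0, 0], [0, 0, 0], [0, 0, 0], [0, 0, 0]])

```text
time: 8.75
position: [0.4847, 0.2605, 0.0341]
tcp_rot: [[0.966, -0.259, -0.0], [-0.259, -0.966, -0.0], [-0.0, 0.0, -1.0]]
contact_force: [-2.6, -0.9, 5.0]
grip_width: 0.0588
grip_force: 54.9
```

>>> servo_tool(hand=[0.27, 0.22, 0.15, 0.08, 0, 0, 0], offset=[[0, 0, 0], [0, 0, 0], [0, 0, 0], [0, 0, 0], [0, 0, 0], [0, 0, 0], [0, 0, 0]], rotation=[[0, 0, 0], [0, 0, 0], [0, 0, 0], [0, 0, 0], [0, 0, 0], [0, 0, 0], [0, 0, 0]])

```text
time: 9.45
position: [0.4847, 0.2605, 0.0336]
tcp_rot: [[0.966, -0.259, -0.0], [-0.259, -0.966, 0.0], [-0.0, -0.0, -1.0]]
contact_force: [0.1, -0.3, 1.0]
grip_width: 0.0852
grip_force: 0.0
```

>>> servo_tool(hand=[0, 0, 0, 0, 0, 0, 0, 0], offset=[[0, 0, -0.01], [0, 0, -0.02], [0, 0, -0.035], [-0.01, 0, -0.04], [-0.02, 0, -0.04], [-0.02, 0, -0.035], [-0.01, 0, -0.01], [0, 0, 0]], rotation=[[0, 0, 0], [0, 0, 0], [0, 0, 0], [0, 0, 0], [0, 0, 0], [0, 0, 0], [0, 0, 0], [0, 0, 0]])

```text
time: 10.25
position: [0.427, 0.2768, 0.226]
tcp_rot: [[0.966, -0.258, 0.004], [-0.258, -0.966, 0.002], [0.004, -0.003, -1.0]]
contact_force: [0.5, -0.3, -1.2]
grip_width: 0.0854
grip_force: 0.0
```

Run:
```python
from look import *
p,W=cloud("wrist"); np.savez("w5.npz",p=p,W=W)
fit(W,(.483,.261),.048,.065); fit(W,(.483,.261),.057,.065); fit(W,(.483,.261),.02,.065)
err((.5363,-.2475),-17.65)
cv2.imwrite("pics/w5.png",p)
```

```text
[483.5 260.5] size [ 60.1 149.5] ang -15.09 n 7887 zmed 0.0565
[483.3 260.6] size [ 36.  120.2] ang -15.07 n 3922 zmed 0.0606
[483.5 260.5] size [ 60.1 149.5] ang -15.09 n 7887 zmed 0.0565
t 10.3 pos [0.4267 0.2762 0.2239] ang -14.98 tool shift [0.2413 0.4775 0.    ] turn rad 0.0465 R2 [ 1.2e-03  2.0e-04 -1.0e+00]
```

View pics/w5.png

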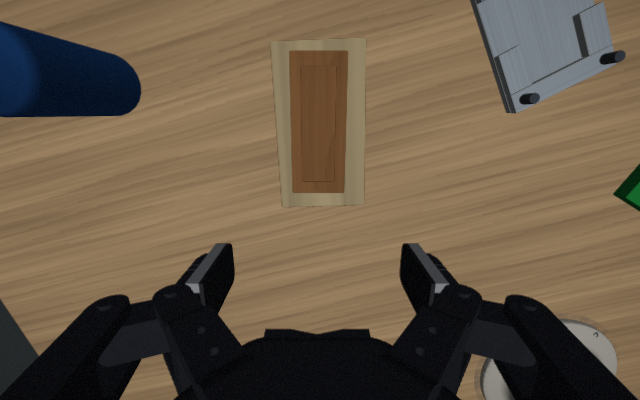

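>>> servo_tool(hand=[0, 0, 0, 0, 0, 0, 0, 0, 0, 0, 0, 0], offset=[[0.01, 0.02, 0], [0.0213, 0.0415, 0], [0.0213, 0.0425, 0], [0.0213, 0.0425, 0], [0.0213, 0.0425, 0], [0.0213, 0.0425, 0], [0.0213, 0.0425, 0], [0.0213, 0.0425, 0], [0.0213, 0.0425, 0], [0.0213, 0.0425, 0], [0.0213, 0.0425, 0], [0.01, 0.02, 0]], rotation=[[0, 0, 0], [0, 0, 0], [0, 0, 0], [0, 0, 0], [0, 0, 0], [0, 0, 0], [0, 0, 0], [0, 0, 0], [0, 0, 0], [0, 0, 0], [0, 0, 0], [0, 0, 0.0465]])

```text
time: 11.5
position: [0.5305, -0.2365, 0.2205]
tcp_rot: [[0.951, -0.308, -0.004], [-0.308, -0.951, 0.001], [-0.004, -0.0, -1.0]]
contact_force: [-1.0, 0.7, -0.2]
grip_width: 0.0859
grip_force: 0.0
```

>>> servo_tool(hand=[0, 0, 0, 0, 0], offset=[[0.005, 0.01, 0.015], [0, 0, 0.03], [0, 0, 0.025], [0, 0, 0.01], [0, 0, 0]], rotation=[[0, 0, 0], [0, 0, 0], [0, 0, 0], [0, 0, 0], [0, 0, 0]])

```text
time: 12.0
position: [0.5314, -0.2417, 0.1401]
tcp_rot: [[0.953, -0.303, -0.005], [-0.303, -0.953, 0.004], [-0.006, -0.002, -1.0]]
contact_force: [0.5, 0.4, 0.0]
grip_width: 0.0854
grip_force: 0.0
```

Run:
```python
from look import *
p,W=cloud("wrist")
fit(W,(.535,-.247),.012,.03); fit(W,(.535,-.247),.0215,.03)
err((.5363,-.2475),-17.65)
```

```text
[ 536.3 -247.6] size [ 60.1 149.7] ang -17.63 n 9433 zmed 0.0202
[ 536.4 -247.7] size [ 36.1 118.8] ang -17.64 n 4672 zmed 0.0246
t 12.05 pos [ 0.5326 -0.2426  0.1423] ang -17.63 tool shift [ 0.005   0.0035 -0.    ] turn rad 0.0004 R2 [-0.0021  0.0016 -1.    ]
```

>>> servo_tool(hand=[0, 0, 0, 0, 0, 0, 0, 0, 0, 0], offset=[[0.0045, 0.0035, 0.01], [0, 0, 0.025], [0, 0, 0.03], [0, 0, 0.025], [0, 0, 0.02], [0, 0, 0.014], [0, 0, 0.008], [0, 0, 0.004], [0, 0, 0], [0, 0, 0]], rotation=[[0, 0, 0], [0, 0, 0], [0, 0, 0], [0, 0, 0], [0, 0, 0], [0, 0, 0], [0, 0, 0], [0, 0, 0], [0, 0, 0], [0, 0, 0]])

```text
time: 13.05
position: [0.5372, -0.2488, 0.0086]
tcp_rot: [[0.953, -0.304, 0.002], [-0.304, -0.953, -0.001], [0.002, 0.001, -1.0]]
contact_force: [0.1, 0.2, 0.3]
grip_width: 0.0855
grip_force: 0.0
```

Run:
```python
from look import *
err((.5363,-.2476),-17.63); print(monitor.sense()["contact_force"])
```

```text
t 13.05 pos [ 0.5372 -0.2488  0.0086] ang -17.68 tool shift [-0.0012 -0.0008 -0.    ] turn rad -0.001 R2 [ 0.0016 -0.0011 -1.    ]
[0.07094388 0.15694863 0.26695996]
```

>>> servo_tool(hand=[0, 0, 0, 0.15, 0.2, 0.25, 0.3, 0.35, 0.4, 0.5, 0.6], offset=[[-0.001, -0.0008, 0.004], [0, 0, 0.003], [0, 0, 0], [0, 0, 0], [0, 0, 0], [0, 0, 0], [0, 0, 0], [0, 0, 0], [0, 0, 0], [0, 0, 0], [0, 0, 0]], rotation=[[0, 0, 0], [0, 0, 0], [0, 0, 0], [0, 0, 0], [0, 0, 0], [0, 0, 0], [0, 0, 0], [0, 0, 0], [0, 0, 0], [0, 0, 0], [0, 0, 0]], grip_force=50)

```text
time: 14.15
position: [0.5361, -0.2474, 0.0012]
tcp_rot: [[0.953, -0.304, 0.001], [-0.304, -0.953, -0.0], [0.001, 0.0, -1.0]]
contact_force: [-2.2, -0.6, 4.6]
grip_width: 0.0586
grip_force: 54.9
```

>>> servo_tool(hand=[0.6, 0.6, 0.6, 0.6, 0.6, 0.6, 0.6, 0.6, 0.6], offset=[[0, 0, -0.003], [0, 0, -0.006], [0, 0, -0.012], [0, 0, -0.018], [0, 0, -0.025], [0, 0, -0.03], [0, 0, -0.03], [0, 0, -0.015], [0, 0, 0]], rotation=[[0, 0, 0], [0, 0, 0], [0, 0, 0], [0, 0, 0], [0, 0, 0], [0, 0, 0], [0, 0, 0], [0, 0, 0], [0, 0, 0]])

```text
time: 15.05
position: [0.5373, -0.2483, 0.1427]
tcp_rot: [[0.953, -0.304, 0.005], [-0.304, -0.953, -0.003], [0.006, 0.002, -1.0]]
contact_force: [-0.2, -0.1, -1.5]
grip_width: 0.0589
grip_force: 54.2
```

```bash
cat >> look.py <<'E'
def held():
    p,W=cloud("wrist"); s=monitor.sense(); R=np.array(s["tcp_rot"]); T=(W-s["position"])@R
    k=(abs(T[...,1])<.04)&(T[...,0]>.03)&(T[...,0]<.11)&(abs(T[...,2])<.045)
    print("held x max",np.percentile(T[k][:,0],99.7))
    for x0 in (.035,.05,.067):
        j=k&(abs(T[...,0]-x0)<.004); print(x0,T[j][:,1].min(),T[j][:,1].max(),np.median(T[j][:,2]))
    print("width",s["grip_width"])
E
python3 - <<'E'
from look import *
held(); err((.4834,.2606),-15.05)
E
```

```text
held x max 0.07636203765682299
0.035 -0.029381112651329692 0.030583908366150308 -0.025482597431721075
0.05 -0.02960542296104988 0.03069188623891037 -0.025533626481362138
0.067 -0.0293768434991023 0.030651322664600054 -0.020061282040521686
width 0.05865401205282338
t 15.1 pos [ 0.5361 -0.2475  0.1403] ang -17.69 tool shift [-0.2046 -0.468  -0.0006] turn rad -0.046 R2 [ 0.0015 -0.0011 -1.    ]
```

>>> servo_tool(hand=[0.6, 0.6, 0.6, 0.6, 0.6, 0.6, 0.6, 0.6, 0.6, 0.6, 0.6, 0.6], offset=[[-0.0087, -0.02, 0], [-0.0175, -0.04, 0], [-0.0184, -0.042, 0], [-0.0184, -0.042, 0], [-0.0184, -0.042, 0], [-0.0184, -0.042, 0], [-0.0184, -0.042, 0], [-0.0184, -0.042, 0], [-0.0184, -0.042, 0], [-0.0184, -0.042, 0], [-0.0175, -0.04, 0], [-0.0096, -0.022, 0]], rotation=[[0, 0, 0], [0, 0, 0], [0, 0, 0], [0, 0, 0], [0, 0, 0], [0, 0, 0], [0, 0, 0], [0, 0, 0], [0, 0, 0], [0, 0, 0], [0, 0, 0], [0, 0, -0.046]])

```text
time: 16.3
position: [0.4814, 0.2527, 0.1372]
tcp_rot: [[0.967, -0.256, -0.004], [-0.256, -0.967, -0.0], [-0.004, 0.001, -1.0]]
contact_force: [0.4, -0.1, -1.8]
grip_width: 0.0588
grip_force: 54.3
```

>>> servo_tool(hand=[0.6, 0.6, 0.6, 0.6], offset=[[-0.004, -0.01, 0.01], [0, 0, 0.015], [0, 0, 0], [0, 0, 0]], rotation=[[0, 0, 0], [0, 0, 0], [0, 0, 0], [0, 0, 0]])

```text
time: 16.7
position: [0.4819, 0.2591, 0.113]
tcp_rot: [[0.965, -0.262, -0.003], [-0.262, -0.965, -0.001], [-0.003, 0.002, -1.0]]
contact_force: [-0.4, 0.7, -2.0]
grip_width: 0.0585
grip_force: 54.2
```

Run:
```python
from look import *
vision.read_camera("side");vision.read_camera("side")
held(); err((.4834,.2606),-15.05)
```

```text
held x max 0.07486421776679168
0.035 -0.029562133575959677 0.030490830485409147 -0.022537689446700673
0.05 -0.029427218841511386 0.030523887639544653 -0.02249127954505995
0.067 -0.029422367438384524 0.030495273197064042 -0.016949484423358904
width 0.05882364237160311
t 16.85 pos [0.4833 0.2599 0.115 ] ang -15.15 tool shift [-0.0001 -0.0007  0.    ] turn rad -0.0018 R2 [ 8.e-04  0.e+00 -1.e+00]
```

>>> servo_tool(hand=[0.6, 0.6, 0.6, 0.6, 0.6, 0.6, 0.6, 0.6, 0.6], offset=[[0, -0.0006, 0.008], [0, 0, 0.012], [0, 0, 0.012], [0, 0, 0.008], [0, 0, 0.006], [0, 0, 0.003], [0, 0, 0.002], [0, 0, 0], [0, 0, 0]], rotation=[[0, 0, 0], [0, 0, 0], [0, 0, 0], [0, 0, 0], [0, 0, 0], [0, 0, 0], [0, 0, 0], [0, 0, 0], [0, 0, 0]])

```text
time: 17.75
position: [0.4831, 0.2615, 0.064]
tcp_rot: [[0.966, -0.26, 0.001], [-0.26, -0.966, 0.0], [0.001, -0.0, -1.0]]
contact_force: [-0.3, 0.4, -1.6]
grip_width: 0.0587
grip_force: 54.3
```

Run:
```python
from look import *
err((.4834,.2606),-15.05); print(monitor.sense()["contact_force"])
```

```text
t 17.75 pos [0.4831 0.2615 0.064 ] ang -15.05 tool shift [0.0006 0.0008 0.    ] turn rad -0.0 R2 [ 8.e-04  3.e-04 -1.e+00]
[-0.29947116  0.39922743 -1.58500331]
```

>>> servo_tool(hand=[0.6, 0.6, 0.6, 0.6, 0.6, 0.6, 0.6], offset=[[0.0003, 0.0006, 0.0005], [0, 0, 0.0005], [0, 0, 0.0005], [0, 0, 0.0005], [0, 0, 0.0005], [0, 0, 0], [0, 0, 0]], rotation=[[0, 0, 0], [0, 0, 0], [0, 0, 0], [0, 0, 0], [0, 0, 0], [0, 0, 0], [0, 0, 0]])

```text
time: 18.45
position: [0.4829, 0.2607, 0.0612]
tcp_rot: [[0.966, -0.26, 0.0], [-0.26, -0.966, -0.0], [0.0, -0.0, -1.0]]
contact_force: [-0.4, -0.0, -0.7]
grip_width: 0.0588
grip_force: 54.3
```

>>> servo_tool(hand=[0.6, 0.6, 0.6, 0.6], offset=[[0, 0, 0.0004], [0, 0, 0.0004], [0, 0, 0], [0, 0, 0]], rotation=[[0, 0, 0], [0, 0, 0], [0, 0, 0], [0, 0, 0]])

```text
time: 18.85
position: [0.4829, 0.2607, 0.0612]
tcp_rot: [[0.966, -0.26, -0.0], [-0.26, -0.966, -0.0], [-0.0, 0.0, -1.0]]
contact_force: [-3.1, -1.6, 7.8]
grip_width: 0.0583
grip_force: 55.2
```

Contact at 8 N; release, rise and check.

>>> servo_tool(hand=[0.27, 0.22, 0.15, 0.08, 0, 0, 0], offset=[[0, 0, 0], [0, 0, 0], [0, 0, 0], [0, 0, 0], [0, 0, 0], [0, 0, 0], [0, 0, 0]], rotation=[[0, 0, 0], [0, 0, 0], [0, 0, 0], [0, 0, 0], [0, 0, 0], [0, 0, 0], [0, 0, 0]])

```text
time: 19.55
position: [0.4829, 0.2607, 0.0603]
tcp_rot: [[0.966, -0.26, -0.0], [-0.26, -0.966, -0.0], [-0.0, 0.0, -1.0]]
contact_force: [0.1, 0.0, 0.7]
grip_width: 0.0853
grip_force: 0.0
```

>>> servo_tool(hand=[0, 0, 0, 0, 0, 0, 0, 0, 0], offset=[[0, 0, -0.01], [0, 0, -0.02], [0, 0, -0.035], [-0.01, 0, -0.04], [-0.02, 0, -0.04], [-0.02, 0, -0.025], [-0.01, 0, -0.01], [0, 0, 0], [0, 0, 0]], rotation=[[0, 0, 0], [0, 0, 0], [0, 0, 0], [0, 0, 0], [0, 0, 0], [0, 0, 0], [0, 0, 0], [0, 0, 0], [0, 0, 0]])

```text
time: 20.45
position: [0.4247, 0.276, 0.239]
tcp_rot: [[0.966, -0.26, -0.001], [-0.26, -0.966, -0.001], [-0.001, 0.001, -1.0]]
contact_force: [-1.3, 0.1, -0.1]
grip_width: 0.0856
grip_force: 0.0
```

Run:
```python
from look import *
p,W=cloud("wrist"); q,V=cloud("side")
fit(W,(.483,.261),.072,.09); fit(W,(.483,.261),.081,.09); fit(W,(.483,.261),.02,.09)
err((.4834,.2606),-15.05)
cv2.imwrite("pics/end.png",np.hstack([cv2.resize(p,(480,300)),cv2.resize(q[190:340,230:430],(320,240),interpolation=2).__array__()[:,:]]) if 0 else np.vstack([cv2.resize(p,(480,300)),cv2.resize(q[200:325,230:430],(480,300))]))
```

```text
[483.8 260.3] size [ 60.1 149.7] ang -14.99 n 8544 zmed 0.0805
[483.8 260.3] size [ 36.1 118.9] ang -15.02 n 4246 zmed 0.0846
[483.8 260.3] size [ 60.1 149.7] ang -14.99 n 8544 zmed 0.0805
t 20.55 pos [0.4246 0.2757 0.2383] ang -15.08 tool shift [ 0.0607 -0.0007 -0.0002] turn rad -0.0006 R2 [-0.0031 -0.0013 -1.    ]
```

View pics/end.png

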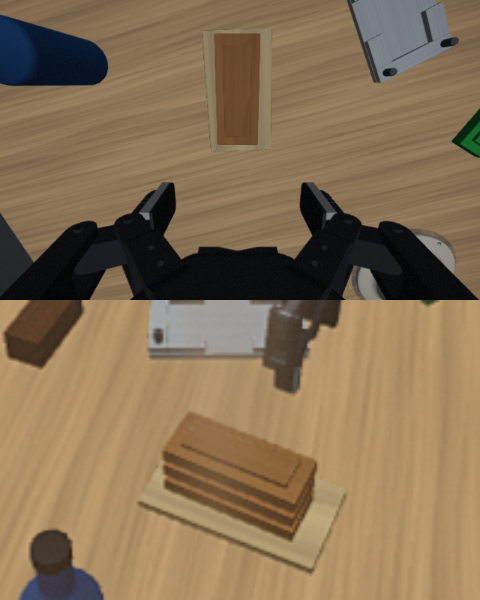

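The pile of three is square and face up, with its top at 84 mm as expected, and the gripper is clear of it.

```bash
python3 -c "
from station import order
print(order.finish_job())"
```

```text
the job is handed in; nothing more can be done
None
```

The fresh panel is stacked on the bottom panel with the cover panel on top, all face up; the wrist camera puts the fresh and cover centres within about 0.5 mm of each other and about 1 mm of my estimate for the bottom panel. The job was handed in about 20.5 s into the 64 s allowed, and no verdict was returned.

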